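# Change the vial in the lip-locked accessory case

### The job

Change the used vial in the wooden accessory case: lift the sliding lid by its bar over the end lip, slide it right out of its grooves and lower it flat, bar up, onto the bench before letting go. Push the used vial from the case through the sprung flap of the bench bin so that the flap shuts behind it, then lower the fresh vial, which stands by itself on the bench, upright to the floor of the emptied bay before letting go. Leave the lens case and cover-glass box in their bays and the rest of the bench as it is; the case stays open.

Things in the scene. Friction and masses are not known exactly. Their poses are not given: they have to be found in the camera images.
- case: Light wooden case, 122 (x) x 170 (y) x 89 mm high, fixed to the bench; origin under the middle of its inside, +z up. Inside 96 (x) x 152 (y) mm. Grooves 8 mm deep run along y in both side walls, from z = 66 mm (ledge the lid lies on) to z = 83 mm (underside of the top rails; rail tops 89 mm, 96 mm free between them). The +y end is closed up to 89 mm, the -y end only up to the lip.
- lid: Sliding lid of the case: wooden plate 108 (x) x 149 (y) x 5 mm, about 90 g, loose in the grooves with about 2 mm play; origin at the middle of its underside, +z up, axes along the case's. At the start it lies on the ledges (underside at case z = 66 mm) behind the lip. The underside of its +y end is bevelled so that this end rides over the lip.
- lid_bar (a point): Middle of the grip bar on the lid: 12 mm wide (y) x 70 mm long (x) x 17 mm high, square faces, standing on the lid's top; this point is 44.5 mm from the lid's middle toward -y (30 mm from the lid's lip end), 13.5 mm above the lid's underside and 8.5 mm above its top. Pinch it along y.
- old_vial: The used vial, in one of the bays of the case: glass with white screw cap, 54 mm high, body 17 mm and cap 18 mm in diameter (the cap is the top 11 mm), about 30 g; origin at the centre of its base, +z up to the cap.
- fresh_vial: The fresh vial, of the same shape and size as the used one, standing by itself on the bench (the vials in the rack are not meant); origin at the centre of its base, +z up to the cap.
- lens_case: Black cylindrical lens case with a tan screw lid, 39 mm in diameter, 48 mm high, in one bay of the case; origin at the centre of its base. Stays there.
- cover_box: Small white box of cover glasses, 34 x 40 x 15 mm, in one bay of the case; origin at the centre of its base. Stays there.
- bin: White bench bin with a grey top frame and white flap, 136 (x) x 146 (y) x 160 mm high, fixed to the bench; origin under its middle, +z up. The top has an opening 92 (x) x 100 (y) mm, closed by a level flap 87 x 96 mm, 3 mm thick, hinged along y at x = +45 mm. Inside it is empty; floor at z = 4 mm.
- flap (a joint): Angle of the bin's flap, rad: 0 shut (level), growing as its free edge (at the bin's -x side) swings down into the bin, to 1.45. A light spring shuts it: 25 mm from the hinge it yields to a little under 1 N.
- timer: Small white bench timer, 64 x 68 x 21 mm, lying at the front of the bench; origin at the centre of its underside. Not used; stays where it is.
- marker: Lab marker, 144 mm long, 11 mm thick, lying at the front of the bench; origin at the centre of its underside. Not used; stays where it is.
- lip_top (a point): Middle of the top of the case's end lip: case x = 0, y = -80, z = 71 mm. The lip is 8 mm thick and stands 5 mm above the ledges, so it stops the lid's end; above it the end is open. The lid can leave only toward the case's -y, and only while raised by 5 to 12 mm from where it lies.
- bay_floor (a point): Middle of the floor of the middle bay: case x = 0, y = 0, z = 8 mm. Three bays, each 48 x 48 mm, lie in a row at case y = -52, 0 and +52 mm, parted by a low insert whose top is at z = 24 mm; beside it (case x beyond +-28 mm) is an empty trough to each side wall. Used vial, lens case and cover-glass box stand one to a bay, in any order.
- push_point (a point): Point on top of the shut flap, 25 mm from the hinge (bin x = +20, y = 0, z = 155.5 mm): the best place to push the vial down. With the fingertips about 50 mm below the bin's top they hold the flap open while the vial drops. Fingers closing along the bin's y have the most room.
Mind the look-alikes: they are no part of the job. Leave any pink or turquoise look-alike of the fresh_vial alone.

How it is judged (in metres and radians):
On the way, in this order (a step that is already met when the one before it is completed fails the run):
1. the lid has been lifted over the lip and is on its way out, still guided by the grooves (y of lid in the frame of case between -0.15 and -0.04 m and z of lid_bar in the frame of case between 0.0815 and 0.13 m and x of lid in the frame of case between -0.008 and 0.008 m), for 0.05 s.
2. the lid has been lowered flat onto the bench, clear of the case, while still held (height (world z) of lid below 0.015 m and angle between lid's own z axis and vertical below 0.12 rad and contact force between the fingers and lid above 0.3 N and contact force between lid and case below 0.05 N), for 0.05 s.
3. the used vial lies in the bin and the flap has shut behind it (z of old_vial in the frame of bin below 0.075 m and x of old_vial in the frame of bin between -0.065 and 0.065 m and y of old_vial in the frame of bin between -0.07 and 0.07 m and value of joint flap below 0.08 rad), for 0.2 s.
4. the fresh vial has been lowered into the empty bay while still held (z of fresh_vial in the frame of case below 0.02 m and x of fresh_vial in the frame of case between -0.024 and 0.024 m and y of fresh_vial in the frame of case between -0.076 and 0.076 m and contact force between the fingers and fresh_vial above 0.3 N), for 0.05 s.
At the end, for the whole second after the job is handed in: Lid flat, bar up, on the bench (within 6 mm, 0.06 rad), clear of the case. Used vial in the bin, flap shut (under 0.08 rad). Fresh vial upright (0.1 rad) on the floor of a bay. Lens case and cover-glass box within 30 mm of where they stood. All at rest (all of step 3 and height (world z) of lid between -0.004 and 0.006 m and angle between lid's own z axis and vertical below 0.06 rad and contact force between lid and case below 0.05 N and linear speed of each of lid, fresh_vial below 0.02 m/s and z of fresh_vial in the frame of case between 0.004 and 0.012 m and angle between fresh_vial's own z axis and vertical below 0.1 rad and x of fresh_vial in the frame of case between -0.024 and 0.024 m and y of fresh_vial in the frame of case between -0.076 and 0.076 m and distance of each of lens_case, cover_box from where it was at the start of the episode below 0.03 m); the robot touches nothing.
It fails at once if the lens case or the cover-glass box is knocked about or taken from its bay (moved more than 30 mm) (distance of any of lens_case, cover_box from where it was at the start of the episode above 0.03 m).
It fails at once if the timer or the marker lying at the front of the bench is pushed away (moved more than 40 mm) (distance of any of timer, marker from where it was at the start of the episode above 0.04 m).
It fails at once if the fresh vial is knocked over (tilted more than 0.9 rad) (angle between fresh_vial's own z axis and vertical above 0.9 rad).
It also fails if it takes over 72 s, if anything falls off the work surface, if the arm or the gripper's body presses on something with over 40 N, if the wrist force passes 120 N, or if a joint passes its speed limit or range.

### The arm

A 6-joint arm with a two-finger parallel gripper is mounted at the origin on a cart in front of the work surface, level with it; the furniture and walls round the work are solid. World frame = base frame: x ahead of the robot, y to its left, z up, the work surface at z = 0. Lengths are in m, angles in degrees, forces in N, time in s.
With the tool pointing down it reaches from about 0.375 to 0.9 m from the base axis. Payload 3.1 kg.
Tool frame: the origin (TCP) lies on the centre line of the jaws, within the pads' length; the fingertips stand finger_overhang ahead of it and the grasp point (between the pads) lies 5 mm behind it (finger_overhang is the distance from the TCP to the fingertips, in m); z points along the fingers, y is the line along which they close (so a half turn about z gives the same grasp; the last joint's range is limited). The gripper opens to 87 mm and grips with 3 to 60 N. Pads are 19 mm wide; open, the fingers measure 117 mm over their backs; the gripper's body (75 mm by 190 mm) begins 51 mm behind the grasp point.
Start: joints at [-84.483, 30.224, 82.088, -0, 67.689, -10.227], TCP at [0.17, -0.602, 0.237] pointing down, gripper open.
Joint ranges: [-176.69, 176.69], [-43.24, 126.21], [12.49, 139.97], [-82, 262], [0, 151.66], [-163.58, 163.58]. Speed limits (degrees/s): [159.86, 159.86, 180, 180, 180, 180].

### API

Orientations are given as a 3x3 rotation matrix whose columns are the frame's x, y, z axes.
In Python, from rig import read_state, capture, calibration, hand_in, finger_overhang gives the robot as it stands.
- The arm moves only by the tool send_rows, never from a script. Its argument "plan" is a list of rows, each a list of 5 numbers: the closure in counts, from 0 (fully open) to 255 (shut), then the shift along the tool's x, y, z in m, then the turn about the tool's z in rad. A call has 1 to 20 rows; each row shifts and turns the commanded pose from where the row before left it, along the tool's axes as they then stand; what a row does not reach is not made up. A row lasts 1/12 s, in which the tool goes at most 41.7 mm and 7.16 degrees, less where a joint would pass 70% of its speed; a pose out of reach is approached as far as the arm can. A call is refused whole if a number of a shift passes 0.0417 or a number of a turn 0.125, either way. A call with a gripper value outside its range is refused whole. The fingers move at their own pace and stop on an object; the grip force is fixed at half the most. Time passes only in rows, so rows that do not move let the fingers close. It gives the time, the measured TCP pose, the force, the opening and the grip force at its end, in the units of the state.
- read_state(): the state, without advancing time (a new reading comes with each control period).
- capture(name): name is "scene" or "side" or "wrist"; returns (picture, depth): 400x640x3 uint8, blue, green, red; 400x640 float32, m along the optical axis (not along the pixel's ray), 0 where there is no reading.
- calibration(name): a dict with "fx", "fy", "cx", "cy" (pixels), "dist_coeffs" ([k1, k2, p1, p2, k3] as OpenCV has them; the pictures are not rectified), "xyz" and "rotation" of the camera in the world. Camera axes: x right, y down, z forward; pixel columns grow to the right and rows downward; lengths in m; the calibration is good to about 2 mm. A picture is of the moment at which its call begins: read the wrist's pose just before it. calibration takes no time and is no camera call; for the wrist camera it gives the pose at the moment of the call.
- hand_in(): hands the job in; it is judged then, once.
The state is a dict: "time_s": time; "joint_positions": joint angles; "qvel": joint speeds; "tau": joint torques, N m; "position": TCP position; "tcp_rot": TCP orientation; "force": force on the tool from outside, world axes, zero at the start; "moment": the same for the moment, N m; "opening": opening from 0.0 (shut) to 1.0 (fully open); "grasp_force": force on a finger pad.
Only numpy, scipy, OpenCV 4.12 (cv2) and the standard library are available. Lean on these libraries where they do the work, as an engineer would, in place of code of your own. Each camera call takes 0.05 s, during which the arm holds its last target. There are 200 camera calls.

## Working session

There is one attempt and no reset: what is moved stays moved. The work goes in short steps, Python scripts to look and compute and a tool call to move; the robot and the scene stay as the last step left them, time stands still between calls to the robot, and variables do not carry over. Pictures are saved under pics/ and viewed, at most 12 in all, crops included, and the job is handed in when it is done.

Besides the shell and the picture viewer there is one more tool, called after "Request:" as name(argument=value, ...) on one line, values as JSON. send_rows: Moves the arm, as the interface text tells. Its arguments: {"type":"object","properties":{"plan":{"type":"array","items":{"type":"array","items":{"type":"number"}}}},"required":["plan"]}

```bash
ls; mkdir -p pics
cat > h.py <<'E'
import numpy as np, cv2
from rig import *
def cloud(name):
    c=calibration(name); im,d=capture(name)
    K=np.array([[c['fx'],0,c['cx']],[0,c['fy'],c['cy']],[0,0,1]])
    v,u=np.mgrid[0:400,0:640]
    n=cv2.undistortPoints(np.stack([u,v],-1).reshape(-1,1,2).astype(np.float32),K,np.array(c['dist_coeffs'],float)).reshape(400,640,2)
    P=np.dstack([n[...,0]*d,n[...,1]*d,d])@np.array(c['rotation']).T+np.array(c['xyz'])
    P[d==0]=np.nan
    return im,P
E
python3 - <<'E'
from h import *
s=read_state(); print(s['time_s'],s['position'],s['tcp_rot'],finger_overhang,s['opening'])
for n in('scene','side'):
    im,P=cloud(n); cv2.imwrite(f'pics/{n}.png',im); np.savez(f'{n}.npz',im=im,P=P); c=calibration(n);print(n,c['xyz'],c['rotation'])
E
```

```text
pics
0.0 [ 0.16955104 -0.60083179  0.23557574] [[ 9.62478547e-01  2.71357694e-01 -2.21842731e-04]
 [ 2.71357535e-01 -9.62476229e-01  2.14416368e-03]
 [ 3.68316958e-04 -2.12391024e-03 -9.99997677e-01]] 0.014 1.0031432232999031
scene [-0.0301258   0.85877051  0.6027498 ] [[-0.84167279 -0.23407196  0.48661815]
 [-0.53985325  0.34463265 -0.76797578]
 [ 0.01205709 -0.90908671 -0.41643243]]
side [0.00690711 0.78852252 0.84936743] [[-8.40520001e-01 -3.33824801e-01  4.26716686e-01]
 [-5.41780485e-01  5.17627322e-01 -6.62220403e-01]
 [ 1.85378568e-04 -7.87796267e-01 -6.15935879e-01]]
```

View pics/scene.png

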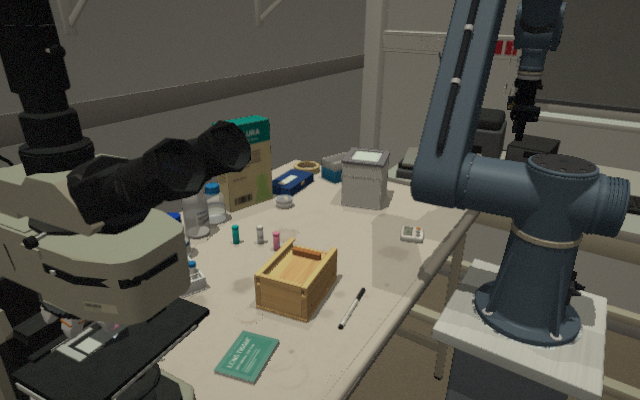

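View pics/side.png

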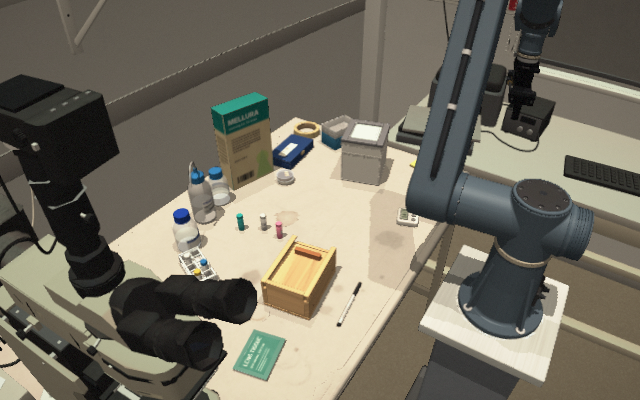

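Candidates for the fresh vial in the scene view are teal (236,233), white (260,234) and pink (276,240). The rack vials are near (195,270). I choose the white-capped one at (260,234). The case is at (297,278) with its bar at (308,252), and the bin is at (366,178).

Run:
```python
from h import *
for n in('scene','side'):
    f=np.load(n+'.npz'); im,P=f['im'],f['P']; z=P[...,2]
    v,u=np.mgrid[0:400,0:640]
    hsv=cv2.cvtColor(im,cv2.COLOR_BGR2HSV)
    if n=='scene': cb=(u>250)&(u<345)&(v>235)&(v<320); bb=(u>335)&(u<395)&(v>140)&(v<215); vb=(u>225)&(u<285)&(v>222)&(v<252); mk=(u>330)&(u<370)&(v>285)&(v<330); tm=(u>395)&(u<430)&(v>220)&(v<246)
    else: cb=(u>255)&(u<340)&(v>232)&(v<318); bb=(u>335)&(u<395)&(v>115)&(v<185); vb=(u>230)&(u<288)&(v>208)&(v<242); mk=(u>330)&(u<365)&(v>278)&(v<328); tm=(u>390)&(u<425)&(v>205)&(v<230)
    def rect(m,t):
        p=P[m]; 
        if len(p)<5: print(t,len(p));return
        r=cv2.minAreaRect(p[:,:2].astype(np.float32)*1000); print(n,t,len(p),np.round(r[0],1),np.round(r[1],1),round(r[2],1),'z',np.round(np.median(p[:,2])*1000,1))
    rect(cb&(abs(z-.089)<.004),'casetop')
    rect(cb&(z>.066)&(z<.079),'lidplate')
    red=(hsv[...,0]<12)&(hsv[...,1]>110)
    rect(cb&red&(z>.08),'bar')
    rect(bb&(abs(z-.160)<.006),'bintop')
    print(np.histogram(z[bb],bins=np.arange(.1,.2,.01)))
    m=(vb&(z>.015)&(z<.07)).astype(np.uint8)
    k,l,st,_=cv2.connectedComponentsWithStats(m)
    for i in range(1,k):
        if st[i,4]>15:
            q=l==i; t=q&(z>np.nanmax(z[q])-.006); print('vial',st[i],im[q].mean(0).round(),np.nanmax(z[q]).round(4),np.nanmean(P[q],0).round(4),'top',P[t].mean(0).round(4))
    rect(tm&(z>.012)&(z<.04),'timer'); rect(mk&(z>.004)&(z<.03),'marker')
f=np.load('scene.npz')['im'];g=np.load('side.npz')['im']
a=cv2.resize(f[215:325,220:350],(520,440),interpolation=2);b=cv2.resize(f[140:215,330:400],(280,300),interpolation=2)
o=np.zeros((440,800,3),np.uint8);o[:,:520]=a;o[:300,520:]=b;cv2.imwrite('pics/crop1.png',o)
```

```text
scene casetop 821 [447.7 223.6] [123.8 172.3] 10.0 z 87.5
scene lidplate 1704 [445.1 223. ] [122.3 174.1] 8.9 z 70.4
bar 1
scene bintop 592 [ 565.8 -317.8] [137.4 150.6] 17.6 z 157.5
(array([129, 142, 131, 138, 118, 676,  34,   0,   0]), array([0.1 , 0.11, 0.12, 0.13, 0.14, 0.15, 0.16, 0.17, 0.18, 0.19]))
vial [232 224   7  16  94] [ 96. 105.  36.] 0.0556 [0.7188 0.1401 0.0376] top [0.7211 0.1389 0.0529]
vial [256 224   7  16  91] [116. 128. 132.] 0.057 [0.6632 0.1043 0.0381] top [0.6648 0.102  0.0536]
vial [273 231   7  16  99] [101.  96. 143.] 0.0558 [0.604  0.1067 0.0374] top [0.6064 0.1052 0.0527]
scene timer 269 [ 331.6 -167.6] [63.1 69.3] 18.9 z 17.4
scene marker 162 [316.6 203.2] [  8.6 145.2] 8.6 z 6.4
side casetop 877 [446.4 219.4] [123.5 174. ] 9.9 z 88.6
side lidplate 1867 [446.3 219.5] [124.4 173.4] 9.9 z 71.2
side bar 44 [453.7 176.3] [64.9 10.5] 8.9 z 86.5
side bintop 956 [ 564.5 -321.3] [135.7 151.4] 16.7 z 159.1
(array([109, 124, 125, 121,  99, 635, 370,   0,   0]), array([0.1 , 0.11, 0.12, 0.13, 0.14, 0.15, 0.16, 0.17, 0.18, 0.19]))
vial [236 213   8  15  82] [111. 125.  56.] 0.0571 [0.7176 0.1378 0.0393] top [0.72   0.135  0.0546]
vial [260 213   7  15  82] [142. 158. 166.] 0.0566 [0.6612 0.101  0.0391] top [0.6645 0.0982 0.0544]
vial [276 221   7  15  83] [120. 115. 178.] 0.0583 [0.6022 0.1039 0.0395] top [0.604  0.1009 0.0553]
side timer 267 [ 330.6 -169.9] [63.1 72.2] 23.7 z 18.2
side marker 215 [321.1 198. ] [ 82.5 142.2] 32.2 z 8.6
```

View pics/crop1.png

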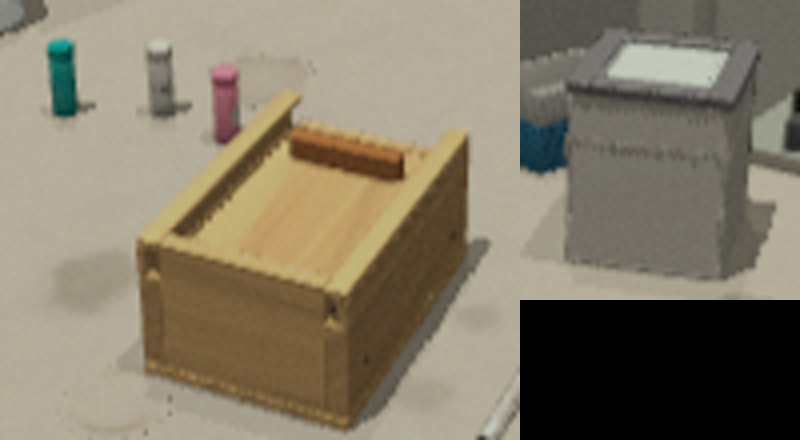

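The crop confirms the plain white-capped vial between the teal and pink ones. The bar is at the case's far (lip) end, facing the bin. I'll pass over the bin first to look at its flap.

Request:
send_rows(plan=[[0,0.0285,-0.0142,-0.0046,0],[0,0.0285,-0.0142,-0.0046,0],[0,0.0285,-0.0142,-0.0046,0],[0,0.0285,-0.0142,-0.0046,0],[0,0.0285,-0.0142,-0.0046,0],[0,0.0285,-0.0142,-0.0046,0],[0,0.0285,-0.0142,-0.0046,0],[0,0.0285,-0.0142,-0.0046,0],[0,0.0285,-0.0142,-0.0046,0],[0,0.0285,-0.0142,-0.0046,0],[0,0.0285,-0.0142,-0.0046,0],[0,0.0285,-0.0142,-0.0046,0],[0,0.0285,-0.0142,-0.0046,0],[0,0.0285,-0.0142,-0.0046,0],[0,0,0,0,0],[0,0,0,0,0]])

```text
time_s: 1.43
position: [0.5005, -0.3005, 0.3007]
tcp_rot: [[0.962, 0.275, -0.0], [0.275, -0.962, -0.0], [-0.0, -0.0, -1.0]]
force: [-0.3, 0.2, -0.0]
opening: 1.0
grasp_force: 0.0
```

```bash
cat >> h.py <<'E'
def to_tool(target,yaw=None):
    """tool-axis shift and turn to world target (m), yaw of tool x axis in deg (mod 180)"""
    s=read_state(); R=np.array(s['tcp_rot']); d=R.T@(np.array(target)-s['position'])
    y=np.degrees(np.arctan2(R[1,0],R[0,0])); t=0 if yaw is None else -((yaw-y+90)%180-90)
    print('t',s['time_s'],'pos',np.round(s['position'],4),'yaw',round(y,2),'shift',np.round(d,4),'turn',round(np.radians(t),4),'op',round(s['opening'],3),'gf',round(float(np.max(s['grasp_force'])),1),'F',np.round(s['force'],1))
E
python3 - <<'E'
from h import *
to_tool([.5,-.3,.3],17)
im,P=cloud('wrist'); np.savez('w1.npz',im=im,P=P);cv2.imwrite('pics/w1.png',im)
c=calibration('wrist');print(c['xyz'],c['rotation'])
m=abs(P[...,2]-.158)<.008
print(m.sum(),cv2.minAreaRect(P[m][:,:2].astype(np.float32)*1000),np.nanmedian(P[m][:,2]))
E
```

```text
t 1.4333 pos [ 0.5005 -0.3005  0.3007] yaw 15.95 shift [-0.0004 -0.0006  0.0007] turn -0.0184 op 1.0 gf 0.0 F [-0.3  0.2 -0. ]
[ 0.56585781 -0.28353281  0.44815217] [[ 2.75217746e-01 -9.30152197e-01 -2.43047490e-01]
 [-9.61381915e-01 -2.66256230e-01 -6.96594155e-02]
 [ 8.09500986e-05  2.52832968e-01 -9.67509940e-01]]
26446 ((565.402099609375, -322.0348205566406), (136.53387451171875, 146.0358428955078), 16.9486026763916) 0.1582314200848181
```

View pics/w1.png

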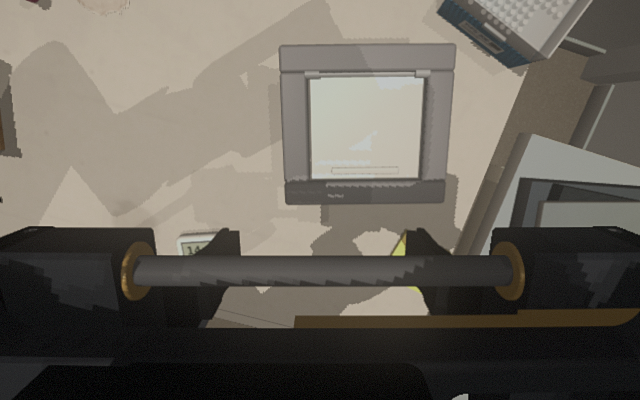

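The hinges show at the top edge of the flap, at (313,73) and (423,73). That is world +x, so the bin's x axis points to yaw 17°. Next is the case.

Request:
send_rows(plan=[[0,0.0022,-0.032,0.0033,0],[0,0.0022,-0.032,0.0033,0],[0,0.0022,-0.032,0.0033,0],[0,0.0022,-0.032,0.0033,0],[0,0.0022,-0.032,0.0033,0],[0,0.0022,-0.032,0.0033,0],[0,0.0022,-0.032,0.0033,0],[0,0.0022,-0.032,0.0033,0],[0,0.0022,-0.032,0.0033,0],[0,0.0022,-0.032,0.0033,0],[0,0.0022,-0.032,0.0033,0],[0,0.0022,-0.032,0.0033,0],[0,0.0022,-0.032,0.0033,0],[0,0.0022,-0.032,0.0033,0],[0,0.0022,-0.032,0.0033,0],[0,0,0,0,0.052],[0,0,0,0,0.052],[0,0,0,0,0],[0,0,0,0,0]])

```text
time_s: 3.07
position: [0.4012, 0.1681, 0.2512]
tcp_rot: [[0.985, 0.17, -0.001], [0.17, -0.985, -0.0], [-0.001, 0.0, -1.0]]
force: [0.3, -0.2, -0.1]
opening: 0.999
grasp_force: 0.0
```

Run:
```python
from h import *
to_tool([.4,.17,.25],10)
im,P=cloud('wrist'); np.savez('w2.npz',im=im,P=P);cv2.imwrite('pics/w2.png',im)
z=P[...,2]
def rect(m,t):
    k,l,st,_=cv2.connectedComponentsWithStats(m.astype(np.uint8))
    i=1+np.argmax(st[1:,4]); p=P[l==i]
    print(t,len(p),st[i],cv2.minAreaRect(p[:,:2].astype(np.float32)*1000),np.nanmedian(p[:,2]))
rect((z>.062)&(z<.095),'case')
hsv=cv2.cvtColor(im,cv2.COLOR_BGR2HSV)
rect((z>.082)&(z<.093)&(hsv[...,0]<13)&(hsv[...,1]>100),'bar')
rect((z>.067)&(z<.076),'lid')
```

```text
t 3.0667 pos [0.4012 0.1681 0.2512] yaw 9.78 shift [-0.0008 -0.0021  0.0012] turn -0.0038 op 0.999 gf 0.0 F [ 0.3 -0.2 -0.1]
case 24274 [  177    58   193   136 24274] ((447.2545166015625, 219.39207458496094), (122.3064193725586, 170.7967987060547), 10.16126823425293) 0.07106168338172794
bar 68 [319 146  12  20  68] ((430.85308837890625, 169.97332763671875), (18.13422393798828, 10.428885459899902), 10.065433502197266) 0.0873661935816143
lid 15286 [  194    75   163   105 15286] ((446.35516357421875, 219.32179260253906), (100.04206848144531, 151.9007110595703), 9.990570068359375) 0.07056323394074551
```

View pics/w2.png

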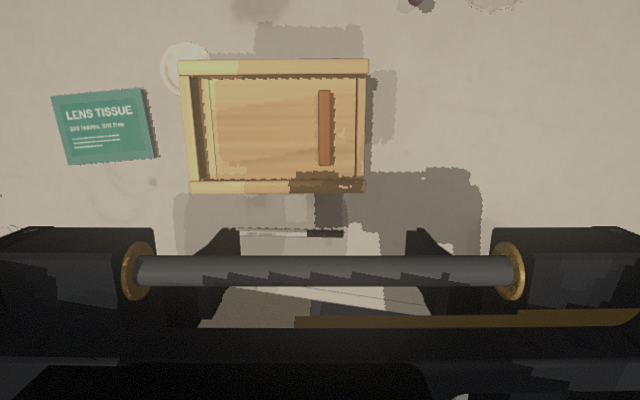

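Run:
```python
from h import *
P=np.load('w2.npz')['P']; v,u=np.mgrid[0:400,0:640]; z=P[...,2]
m=(u>312)&(u<338)&(v>86)&(v<168)&(z>.0845)&(z<.093)
p=P[m]; print(len(p),cv2.minAreaRect(p[:,:2].astype(np.float32)*1000),np.median(p[:,2]))
to_tool([.4553,.1741,.087],10.1)
```

```text
948 ((455.28466796875, 174.77601623535156), (68.4346694946289, 11.220907211303711), 10.244773864746094) 0.08734176825557638
t 3.1167 pos [0.4013 0.168  0.2513] yaw 9.75 shift [0.0543 0.0031 0.1643] turn -0.006 op 1.001 gf 0.0 F [-0.2 -0.6  0.1]
```

Request:
send_rows(plan=[[130,0.0136,0.0006,0.012,-0.006],[130,0.0136,0.0006,0.02,0],[130,0.0136,0.0006,0.02,0],[130,0.0136,0.0006,0.02,0],[130,0,0,0.025,0],[130,0,0,0.025,0],[130,0,0,0.02,0],[130,0,0,0.012,0],[130,0,0,0.007,0],[130,0,0,0.0033,0],[130,0,0,0,0],[255,0,0,0,0],[255,0,0,0,0],[255,0,0,0,0],[255,0,0,0,0],[255,0,0,0,0],[255,0,0,0,0]])

```text
time_s: 4.53
position: [0.4554, 0.1762, 0.0875]
tcp_rot: [[0.984, 0.176, 0.001], [0.176, -0.984, -0.0], [0.001, 0.0, -1.0]]
force: [-1.1, 0.2, 1.7]
opening: 0.134
grasp_force: 30.0
```

Run:
```python
from h import *
to_tool([.4553,.1748,.087],10.1)
```

```text
t 4.5333 pos [0.4554 0.1762 0.0875] yaw 10.15 shift [-0.0003  0.0014  0.0005] turn 0.0008 op 0.134 gf 30.0 F [-1.1  0.2  1.7]
```

Request:
send_rows(plan=[[255,0,0,-0.003,0],[255,0,0,-0.003,0],[255,0,0,-0.0027,0],[255,0,0,0,0],[255,0,0.005,0,0],[255,0,0.008,0,0],[255,0,0.01,0,0],[255,0,0.01,0,0],[255,0,0.01,0,0],[255,0,0.01,0,0],[255,0,0.01,0,0],[255,0,0.01,0,0],[255,0,0.005,0,0],[255,0,0,0,0]])

```text
time_s: 5.7
position: [0.4694, 0.0981, 0.0959]
tcp_rot: [[0.985, 0.174, 0.0], [0.174, -0.985, -0.0], [0.0, 0.0, -1.0]]
force: [-0.2, 0.2, -1.7]
opening: 0.133
grasp_force: 30.0
```

Run:
```python
from h import *
to_tool([.4553+.1754*.19,.1758-.9845*.19,.096],10.1)
im,P=cloud('scene'); cv2.imwrite('pics/s2.png',cv2.resize(im[215:325,220:380],(800,550),interpolation=2))
```

```text
t 5.7 pos [0.4694 0.0981 0.0959] yaw 10.01 shift [-1.00e-04  1.11e-01 -1.00e-04] turn -0.0015 op 0.133 gf 30.0 F [-0.2  0.2 -1.7]
```

View pics/s2.png

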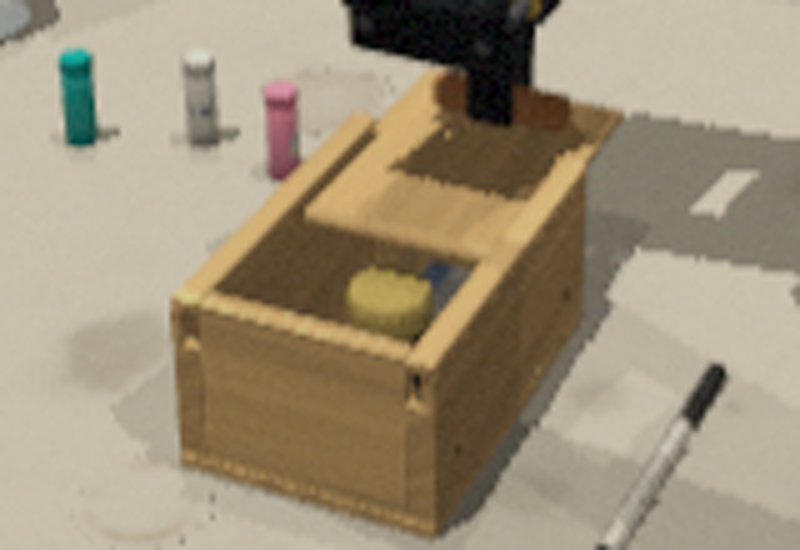

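The lid is over the lip and still level in its grooves. The lens case (tan lid) stands in the +y bay. I'll slide the lid on out and lower it.

Request:
send_rows(plan=[[255,0,0.006,0,0],[255,0,0.011,0,0],[255,0,0.011,0,0],[255,0,0.011,0,0],[255,0,0.011,0,0],[255,0,0.011,0,0],[255,0,0.011,0,0],[255,0,0.011,0,0],[255,0,0.011,0,0],[255,0,0.011,0,0],[255,0,0.01,0,0],[255,0,0.005,0,0],[255,0,0,0.01,0],[255,0,0,0.015,0],[255,0,0,0.015,0],[255,0,0,0.013,0],[255,0,0,0.01,0],[255,0,0,0.005,0],[255,0,0,0.003,0],[255,0,0,0,0]])

```text
time_s: 7.42
position: [0.4898, -0.0185, 0.0243]
tcp_rot: [[0.984, 0.176, -0.001], [0.176, -0.984, 0.0], [-0.001, -0.0, -1.0]]
force: [-0.5, -0.0, -0.6]
opening: 0.14
grasp_force: 30.0
```

Run:
```python
from h import *
to_tool([.4553+.1754*.19,.1758-.9845*.19,.0215],10.1)
```

```text
t 7.4167 pos [ 0.4898 -0.0185  0.0243] yaw 10.15 shift [ 0.0002 -0.0073  0.0028] turn 0.0008 op 0.14 gf 30.0 F [-0.5 -0.  -0.6]
```

Request:
send_rows(plan=[[255,0,0,0.001,0],[255,0,0,0.001,0],[255,0,0,0.0008,0],[255,0,0,0.0004,0],[255,0,0,0,0]])

```text
time_s: 7.83
position: [0.4902, -0.0188, 0.0219]
tcp_rot: [[0.984, 0.176, 0.001], [0.176, -0.984, -0.0], [0.001, 0.0, -1.0]]
force: [-0.3, -0.5, -1.0]
opening: 0.133
grasp_force: 30.0
```

Run:
```python
from h import *
to_tool([.49,-.0185,.021],10.1)
im,P=cloud('side'); np.savez('sd.npz',im=im,P=P)
z=P[...,2]; m=(P[...,0]>.4)&(P[...,0]<.56)&(P[...,1]>.0)&(P[...,1]<.11)&(z<.012)
# plate heights along case-y
c=np.array([.4473,.2194]); ey=np.array([-.1754,.9845]); ex=np.array([.9845,.1754])
q=P[...,:2]-c; a=q@ey; b=q@ex
for lo in np.arange(-.26,-.09,.01):
    s=(abs(b)<.045)&(a>lo)&(a<lo+.01)&(z<.03); 
    if s.sum()>5: print(round(lo,3),s.sum(),np.round(np.nanmedian(z[s])*1000,1))
```

```text
t 7.8333 pos [ 0.4902 -0.0188  0.0219] yaw 10.13 shift [-0.0001 -0.0003  0.0009] turn 0.0005 op 0.133 gf 30.0 F [-0.3 -0.5 -1. ]
-0.26 12 5.9
-0.25 37 20.1
-0.24 73 8.2
-0.23 68 6.2
-0.22 75 5.8
-0.21 81 5.7
-0.2 70 5.8
-0.19 80 5.8
-0.18 77 5.7
-0.17 76 6.1
-0.16 69 5.6
-0.15 24 5.7
```

Request:
send_rows(plan=[[255,0,0,0.0006,0],[255,0,0,0.0005,0],[255,0,0,0,0],[255,0,0,0,0]])

```text
time_s: 8.22
position: [0.4902, -0.0188, 0.0216]
tcp_rot: [[0.984, 0.176, 0.001], [0.176, -0.984, -0.0], [0.001, 0.0, -1.0]]
force: [-1.5, -0.1, 8.0]
opening: 0.131
grasp_force: 30.0
```

Request:
send_rows(plan=[[130,0,0,0,0],[130,0,0,0,0],[130,0,0,0,0],[130,0,0,-0.01,0],[130,0,0,-0.03,0],[130,0,0,-0.035,0],[130,0,0,-0.035,0],[130,0,0,-0.035,0],[130,0,0,-0.035,0],[130,-0.0078,-0.0311,-0.007,0],[130,-0.0078,-0.0311,-0.007,0],[130,-0.0078,-0.0311,-0.007,0],[130,-0.0078,-0.0311,-0.007,0],[130,-0.0078,-0.0311,-0.007,0],[130,-0.0078,-0.0311,-0.007,0],[130,-0.0078,-0.0311,-0.007,0],[130,-0.0078,-0.0311,-0.007,0],[130,0,0,0,0],[130,0,0,0,0]])

```text
time_s: 9.8
position: [0.3839, 0.2163, 0.2573]
tcp_rot: [[0.984, 0.18, 0.001], [0.18, -0.984, 0.0], [0.001, 0.0, -1.0]]
force: [0.6, -1.1, 0.7]
opening: 0.492
grasp_force: 0.0
```

Run:
```python
from h import *
to_tool([.4473,.2194,.2],10.1)
im,P=cloud('wrist'); np.savez('w3.npz',im=im,P=P);cv2.imwrite('pics/w3.png',im)
z=P[...,2]
c=np.array([.4473,.2194]); ey=np.array([-.1754,.9845]); ex=np.array([.9845,.1754])
q=P[...,:2]-c; a=q@ey; b=q@ex
ins=(abs(b)<.046)&(abs(a)<.074)
print('z hist',np.histogram(z[ins]*1000,bins=[0,6,12,20,28,40,52,58,66,80]))
for nm,lo,hi in(('vialtop',.057,.066),('lens',.051,.0572),('box',.019,.0235+.004)):
    m=(ins&(z>lo)&(z<hi)).astype(np.uint8); k,l,st,_=cv2.connectedComponentsWithStats(m)
    for i in range(1,k):
        if st[i,4]>40:
            s=l==i; print(nm,st[i],'case x',np.round([b[s].min(),b[s].max()],4),'y',np.round([a[s].min(),a[s].max()],4),'z',np.median(z[s]).round(4),'col',im[s].mean(0).round())
```

```text
t 9.8 pos [0.3839 0.2163 0.2573] yaw 10.36 shift [0.0629 0.0084 0.0574] turn 0.0046 op 0.492 gf 0.0 F [ 0.6 -1.1  0.7]
z hist (array([ 152, 6107,  255, 2392,   18,   16, 1092,  245,    0]), array([ 0,  6, 12, 20, 28, 40, 52, 58, 66, 80]))
vialtop [271 105  17  18 244] case x [-0.0034  0.0134] y [0.0429 0.0592] z 0.0619 col [184. 198. 198.]
lens [ 312  100   37   37 1064] case x [-0.0175  0.0188] y [-0.0193  0.0181] z 0.0555 col [114. 170. 195.]
box [ 262   93  134   52 1318] case x [-0.028   0.0279] y [-0.0736  0.074 ] z 0.0234 col [116. 151. 176.]
box [ 357  105   38   32 1086] case x [-0.0192  0.015 ] y [-0.073  -0.0325] z 0.023 col [171. 174. 176.]
```

View pics/w3.png

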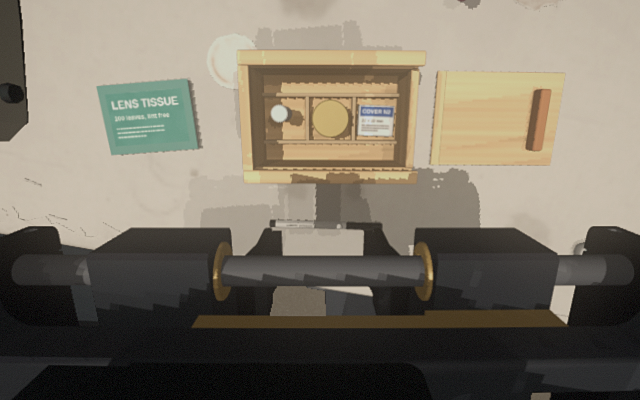

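The picture shows the lid flat on the bench, clear of the case. In the case, the used vial is in the +y bay (279,114), the lens case in the middle (330,118) and the cover box at (376,118). I'll pinch the vial along case x, across the troughs.

Run:
```python
from h import *
print(np.round(read_state()['joint_positions'],1))
to_tool([.4433,.2705,.046],100.1)
```

```text
[ 14.7  14.3 105.9  -0.   59.8  94.5]
t 9.85 pos [0.3844 0.2154 0.257 ] yaw 10.25 shift [ 0.0676 -0.0438  0.211 ] turn -1.5683 op 0.49 gf 0.0 F [-0.4  0.2 -0.8]
```

Request:
send_rows(plan=[[150,0.0169,-0.011,0,0],[150,0.0169,-0.011,0,0],[150,0.0169,-0.011,0,0],[150,0.0169,-0.0108,0,0],[150,0,0,0.008,-0.1206],[150,0,0,0.008,-0.1206],[150,0,0,0.008,-0.1206],[150,0,0,0.008,-0.1206],[150,0,0,0.008,-0.1206],[150,0,0,0.008,-0.1206],[150,0,0,0.008,-0.1206],[150,0,0,0.008,-0.1206],[150,0,0,0.008,-0.1206],[150,0,0,0.008,-0.1206],[150,0,0,0.008,-0.1206],[150,0,0,0.008,-0.1206],[150,0,0,0.008,-0.1206],[150,0,0,0,0],[150,0,0,0,0]])

```text
time_s: 11.43
position: [0.444, 0.2688, 0.152]
tcp_rot: [[-0.168, 0.986, -0.002], [0.986, 0.168, -0.001], [-0.0, -0.002, -1.0]]
force: [-0.3, 0.2, 0.5]
opening: 0.409
grasp_force: 0.0
```

Run:
```python
from h import *
to_tool([.4433,.2705,.046],100.1)
```

```text
t 11.4333 pos [0.444  0.2688 0.152 ] yaw 99.66 shift [ 0.0018 -0.0003  0.106 ] turn -0.0077 op 0.409 gf 0.0 F [-0.3  0.2  0.5]
```

Request:
send_rows(plan=[[150,0.0018,-0.0003,0.01,-0.0077],[150,0,0,0.018,0],[150,0,0,0.018,0],[150,0,0,0.018,0],[150,0,0,0.015,0],[150,0,0,0.012,0],[150,0,0,0.009,0],[150,0,0,0.006,0],[150,0,0,0,0],[255,0,0,0,0],[255,0,0,0,0],[255,0,0,0,0],[255,0,0,0,0],[255,0,0,0,0]])

```text
time_s: 12.6
position: [0.4435, 0.2721, 0.0472]
tcp_rot: [[-0.18, 0.984, 0.001], [0.984, 0.18, 0.0], [0.0, 0.001, -1.0]]
force: [-0.1, 1.0, 2.2]
opening: 0.191
grasp_force: 30.0
```

Request:
send_rows(plan=[[255,0,0,-0.01,0],[255,0,0,-0.02,0],[255,0,0,-0.03,0],[255,0,0,-0.03,0],[255,0,0,-0.03,0],[255,0,0,-0.03,0],[255,0,0,-0.025,0],[255,0,0,-0.01,0],[255,0,0,0,0]])

```text
time_s: 13.35
position: [0.4444, 0.2725, 0.2346]
tcp_rot: [[-0.181, 0.984, 0.006], [0.984, 0.181, 0.002], [0.001, 0.007, -1.0]]
force: [0.1, 0.6, -0.2]
opening: 0.185
grasp_force: 30.0
```

Request:
send_rows(plan=[[255,-0.015,0.0018,0,0],[255,-0.03,0.0018,0,0],[255,-0.0345,0.0018,0,0],[255,-0.0345,0.0018,0,0],[255,-0.0345,0.0018,0,0],[255,-0.0345,0.0018,0,0],[255,-0.0345,0.0018,0,0],[255,-0.0345,0.0018,0,0],[255,-0.0345,0.0018,0,0],[255,-0.0345,0.0018,0,0],[255,-0.0345,0.0018,0,0],[255,-0.0345,0.0018,0,0],[255,-0.0345,0.0018,0,0],[255,-0.0345,0.0018,0,0],[255,-0.0345,0.0018,0,0],[255,-0.0345,0.0018,0,0],[255,-0.0345,0.0018,0,0],[255,-0.0345,0.0018,0,0],[255,-0.0345,0.0006,0,0],[255,-0.0067,0,0,0]])

```text
time_s: 15.02
position: [0.5905, -0.3557, 0.2286]
tcp_rot: [[-0.177, 0.984, -0.001], [0.984, 0.177, -0.002], [-0.002, -0.001, -1.0]]
force: [0.4, -0.9, 0.2]
opening: 0.19
grasp_force: 30.0
```

Request:
send_rows(plan=[[255,0,0,0,0.1208],[255,0,0,0,0.1208],[255,0,0,0,0.1208],[255,0,0,0,0.1208],[255,0,0,0,0.1208],[255,0,0,0,0.1208],[255,0,0,0,0.1208],[255,0,0,0,0.1208],[255,0,0,0,0.1208],[255,0,0,0,0.1208],[255,0,0,0,0.1208],[255,0,0,0,0.1208],[255,0,0,0,0],[255,0,0,0,0]])

```text
time_s: 16.18
position: [0.5899, -0.3489, 0.2296]
tcp_rot: [[0.954, 0.301, -0.003], [0.301, -0.954, 0.002], [-0.002, -0.003, -1.0]]
force: [0.7, 0.2, -1.2]
opening: 0.185
grasp_force: 30.0
```

Run:
```python
from h import *
to_tool([.5845,-.3162,.125],17)
im,P=cloud('wrist'); cv2.imwrite('pics/w4.png',im)
```

```text
t 16.1833 pos [ 0.5899 -0.3489  0.2296] yaw 17.53 shift [ 0.0048 -0.0325  0.1047] turn 0.0093 op 0.185 gf 30.0 F [ 0.7  0.2 -1.2]
```

View pics/w4.png

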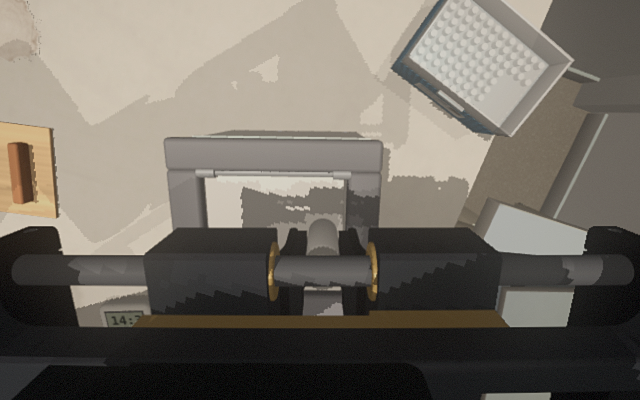

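The vial is held (white cap at (322,230)) with the flap hinge ahead of it. I'll correct sideways, then push down.

Request:
send_rows(plan=[[255,0.0016,-0.011,0,0.0093],[255,0.0016,-0.011,0,0],[255,0.0016,-0.0105,0,0],[255,0,0,0,0],[255,0,0,0.012,0],[255,0,0,0.012,0],[255,0,0,0.01,0],[255,0,0,0.01,0],[255,0,0,0.01,0],[255,0,0,0.01,0],[255,0,0,0.01,0],[255,0,0,0.01,0],[255,0,0,0.01,0],[255,0,0,0.007,0],[255,0,0,0.004,0],[255,0,0,0,0]])

```text
time_s: 17.57
position: [0.5852, -0.3169, 0.1251]
tcp_rot: [[0.957, 0.289, -0.002], [0.289, -0.957, 0.001], [-0.001, -0.002, -1.0]]
force: [-0.7, -0.2, 0.2]
opening: 0.191
grasp_force: 30.0
```

Run:
```python
from h import *
to_tool([.5845,-.3162,.124],17)
```

```text
t 17.5667 pos [ 0.5852 -0.3169  0.1251] yaw 16.81 shift [-0.0005 -0.0009  0.0011] turn -0.0033 op 0.191 gf 30.0 F [-0.7 -0.2  0.2]
```

Request:
send_rows(plan=[[130,0,0,0,0],[130,0,0,0,0],[130,0,0,0,0],[130,0,0,0,0],[130,0,0,0,0],[130,0,0,0,0],[130,0,0,0,0],[130,0,0,0,0]])

```text
time_s: 18.23
position: [0.5859, -0.3174, 0.1267]
tcp_rot: [[0.957, 0.289, 0.0], [0.289, -0.957, -0.0], [0.0, 0.0, -1.0]]
force: [-0.3, -0.1, -0.1]
opening: 0.488
grasp_force: 0.3
```

Request:
send_rows(plan=[[130,0,0,-0.015,0],[130,0,0,-0.02,0],[130,0,0,-0.02,0],[130,0,0,-0.02,0],[130,0,0,-0.025,0],[130,0,0,-0.025,0],[130,-0.03,0,-0.025,0],[130,-0.03,0,0,0],[130,-0.02,0,0,0],[130,0,0,0,0],[130,0,0,0,0]])

```text
time_s: 19.15
position: [0.5088, -0.3409, 0.277]
tcp_rot: [[0.958, 0.287, 0.001], [0.287, -0.958, -0.0], [0.001, 0.001, -1.0]]
force: [-0.5, -0.2, 0.3]
opening: 0.489
grasp_force: 0.0
```

Run:
```python
from h import *
to_tool([.6632,.1015,.15],17)
im,P=cloud('wrist'); cv2.imwrite('pics/w5.png',im)
z=P[...,2]; q=P[...,:2]-np.array([.5654,-.322]); ex=np.array([.9566,.2915]); ey=np.array([-.2915,.9566]); b=q@ex;a=q@ey
m=(abs(a)<.046)&(abs(b)<.042); print(m.sum(),np.nanpercentile(z[m],[1,50,99]))
```

```text
t 19.15 pos [ 0.5088 -0.3409  0.277 ] yaw 16.71 shift [ 0.2749 -0.3794  0.1271] turn -0.0051 op 0.489 gf 0.0 F [-0.5 -0.2  0.3]
75756 [0.15402503 0.35968356 0.38298005]
```

View pics/w5.png

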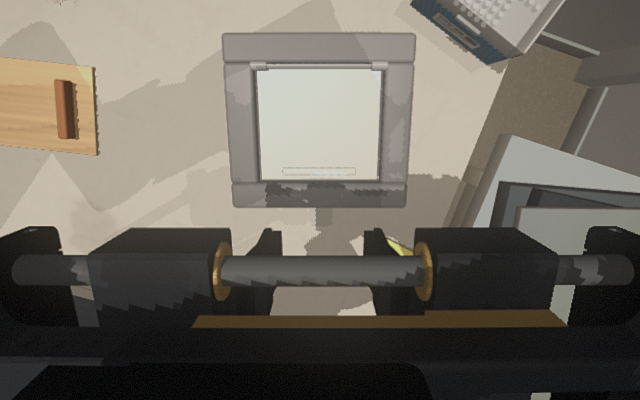

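The flap is shut and level at (320,125), and nothing is left in the gripper. Next is the fresh vial, with a close look from the wrist first.

Request:
send_rows(plan=[[150,0.0135,-0.0273,0.0019,0],[150,0.0135,-0.0273,0.0019,0],[150,0.0135,-0.0273,0.0019,0],[150,0.0135,-0.0273,0.0019,0],[150,0.0135,-0.0273,0.0019,0],[150,0.0135,-0.0273,0.0019,0],[150,0.0135,-0.0273,0.0019,0],[150,0.0135,-0.0273,0.0019,0],[150,0.0135,-0.0273,0.0019,0],[150,0.0135,-0.0273,0.0019,0],[150,0.0135,-0.0273,0.0019,0],[150,0.0135,-0.0273,0.0019,0],[150,0.0135,-0.0273,0.0019,0],[150,0.0135,-0.0273,0.0019,0],[150,0,0,0,0],[150,0,0,0,0]])

```text
time_s: 20.53
position: [0.5801, 0.0827, 0.2493]
tcp_rot: [[0.956, 0.294, -0.0], [0.294, -0.956, 0.0], [-0.0, -0.0, -1.0]]
force: [-0.1, -0.2, 0.2]
opening: 0.414
grasp_force: 0.0
```

Run:
```python
from h import *
im,P=cloud('wrist'); cv2.imwrite('pics/w6.png',im)
z=P[...,2]
m=((z>.048)&(z<.062)&(P[...,0]>.56)&(P[...,0]<.78)&(P[...,1]>.03)&(P[...,1]<.2)).astype(np.uint8)
k,l,st,_=cv2.connectedComponentsWithStats(m)
for i in range(1,k):
    if st[i,4]>30:
        p=P[l==i]; r=cv2.minEnclosingCircle(p[:,:2].astype(np.float32)*1000); print(st[i],r,np.median(p[:,2]).round(4),im[l==i].mean(0).round())
        if abs(r[0][0]-663)<20: to_tool([r[0][0]/1000,r[0][1]/1000,.039],17)
```

```text
[304  15  19  20 292] ((721.2359619140625, 134.5474853515625), 8.718815803527832) 0.0536 [148. 159.  99.]
[323  86  18  19 257] ((665.1890258789062, 97.90389251708984), 8.875466346740723) 0.0538 [174. 187. 189.]
t 20.5833 pos [0.58   0.0813 0.2495] yaw 16.96 shift [0.0864 0.0089 0.2104] turn -0.0007 op 0.41 gf 0.0 F [0.  0.1 0.4]
[304 142  17  17 226] ((606.8843383789062, 100.48719787597656), 8.815986633300781) 0.0535 [146. 138. 190.]
```

Request:
send_rows(plan=[[150,0.0216,0.0022,0.01,0],[150,0.0216,0.0022,0.01,0],[150,0.0216,0.0022,0.01,0],[150,0.0216,0.0023,0.01,0],[150,0,0,0.025,0],[150,0,0,0.025,0],[150,0,0,0.02,0],[150,0,0,0,0],[150,0,0,0,0]])

```text
time_s: 21.33
position: [0.6644, 0.0954, 0.1387]
tcp_rot: [[0.958, 0.288, -0.003], [0.288, -0.958, -0.0], [-0.003, -0.001, -1.0]]
force: [0.8, -0.4, -0.4]
opening: 0.412
grasp_force: 0.0
```

Run:
```python
from h import *
to_tool([.6652,.0979,.039],17)
```

```text
t 21.3333 pos [0.6644 0.0954 0.1387] yaw 16.73 shift [ 0.0018 -0.0021  0.0997] turn -0.0047 op 0.412 gf 0.0 F [ 0.8 -0.4 -0.4]
```

Request:
send_rows(plan=[[150,0.001,-0.0015,0.01,0],[150,0,0,0.018,0],[150,0,0,0.018,0],[150,0,0,0.018,0],[150,0,0,0.015,0],[150,0,0,0.01,0],[150,0,0,0.007,0],[150,0,0,0.004,0],[150,0,0,0,0],[255,0,0,0,0],[255,0,0,0,0],[255,0,0,0,0],[255,0,0,0,0],[255,0,0,0,0]])

```text
time_s: 22.5
position: [0.6659, 0.0983, 0.0406]
tcp_rot: [[0.957, 0.289, 0.001], [0.289, -0.957, -0.0], [0.001, 0.0, -1.0]]
force: [0.4, 0.6, 0.6]
opening: 0.191
grasp_force: 30.0
```

Run:
```python
from h import *
to_tool([.4424,.2707,.2],100.1)
```

```text
t 22.5 pos [0.6659 0.0983 0.0406] yaw 16.81 shift [-0.1639 -0.2296 -0.1597] turn -1.4536 op 0.191 gf 30.0 F [0.4 0.6 0.6]
```

Request:
send_rows(plan=[[255,0,0,-0.01,0],[255,0,0,-0.025,0],[255,0,0,-0.03,0],[255,0,0,-0.03,0],[255,0,0,-0.03,0],[255,0,0,-0.025,0],[255,0,0,-0.01,0],[255,-0.0165,-0.023,0,0],[255,-0.0165,-0.023,0,0],[255,-0.0165,-0.023,0,0],[255,-0.0165,-0.023,0,0],[255,-0.0165,-0.023,0,0],[255,-0.0165,-0.023,0,0],[255,-0.0165,-0.023,0,0],[255,-0.0165,-0.023,0,0],[255,-0.0165,-0.023,0,0],[255,-0.0165,-0.023,0,0]])

```text
time_s: 23.92
position: [0.4392, 0.2711, 0.1996]
tcp_rot: [[0.957, 0.289, -0.001], [0.289, -0.957, -0.0], [-0.001, -0.0, -1.0]]
force: [0.9, 0.9, -0.9]
opening: 0.186
grasp_force: 30.0
```

Request:
send_rows(plan=[[255,0,0,0,-0.1211],[255,0,0,0,-0.1211],[255,0,0,0,-0.1211],[255,0,0,0,-0.1211],[255,0,0,0,-0.1211],[255,0,0,0,-0.1211],[255,0,0,0,-0.1211],[255,0,0,0,-0.1211],[255,0,0,0,-0.1211],[255,0,0,0,-0.1211],[255,0,0,0,-0.1211],[255,0,0,0,-0.1211],[255,0,0,0,0],[255,0,0,0,0]])

```text
time_s: 25.08
position: [0.4406, 0.2705, 0.1997]
tcp_rot: [[-0.172, 0.985, -0.001], [0.985, 0.172, -0.0], [-0.0, -0.001, -1.0]]
force: [-0.2, -0.6, -0.0]
opening: 0.186
grasp_force: 30.0
```

Run:
```python
from h import *
to_tool([.441,.271,.0486],100.1)
im,P=cloud('wrist'); cv2.imwrite('pics/w7.png',im)
```

```text
t 25.0833 pos [0.4406 0.2705 0.1997] yaw 99.89 shift [0.0004 0.0006 0.1511] turn -0.0036 op 0.186 gf 30.0 F [-0.2 -0.6 -0. ]
```

View pics/w7.png

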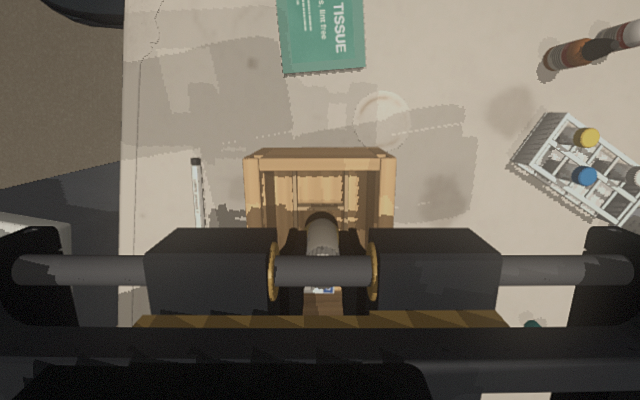

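The fresh vial is held upright over the +y bay (cap at (322,235)), aligned with the case. Lowering.

Request:
send_rows(plan=[[255,0,0,0.015,0],[255,0,0,0.022,0],[255,0,0,0.022,0],[255,0,0,0.02,0],[255,0,0,0.018,0],[255,0,0,0.016,0],[255,0,0,0.014,0],[255,0,0,0.01,0],[255,0,0,0.006,0],[255,0,0,0.004,0],[255,0,0,0.002,0],[255,0,0,0,0],[255,0,0,0,0]])

```text
time_s: 26.22
position: [0.4414, 0.2708, 0.0515]
tcp_rot: [[-0.175, 0.985, 0.001], [0.985, 0.175, 0.0], [0.0, 0.001, -1.0]]
force: [-0.0, -0.8, -0.2]
opening: 0.192
grasp_force: 30.0
```

Run:
```python
from h import *
to_tool([.441,.271,.0486],100.1)
```

```text
t 26.2167 pos [0.4414 0.2708 0.0515] yaw 100.06 shift [ 0.0002 -0.0004  0.0029] turn -0.0007 op 0.192 gf 30.0 F [-0.  -0.8 -0.2]
```

Request:
send_rows(plan=[[255,0,0,0.001,0],[255,0,0,0.001,0],[255,0,0,0.0007,0],[255,0,0,0.0005,0],[255,0,0,0,0]])

```text
time_s: 26.63
position: [0.4412, 0.2708, 0.0485]
tcp_rot: [[-0.175, 0.985, 0.001], [0.985, 0.175, 0.0], [0.0, 0.001, -1.0]]
force: [-0.2, -1.4, 4.3]
opening: 0.198
grasp_force: 30.0
```

Contact with the floor (4 N). Release, then retreat straight up.

Request:
send_rows(plan=[[150,0,0,0,0],[150,0,0,0,0],[150,0,0,0,0],[150,0,0,0,0],[150,0,0,-0.008,0],[150,0,0,-0.015,0],[150,0,0,-0.02,0],[150,0,0,-0.025,0],[150,0,0,-0.03,0],[150,0,0,-0.03,0],[150,0,0,-0.03,0],[150,-0.03,0,-0.02,0],[150,-0.03,0,-0.02,0],[150,-0.03,0,0,0],[150,-0.03,0,0,0],[150,-0.02,0,0,0],[150,0,0,0,0],[150,0,0,0,0]])

```text
time_s: 28.13
position: [0.4654, 0.1322, 0.2462]
tcp_rot: [[-0.172, 0.985, 0.0], [0.985, 0.172, 0.0], [0.0, 0.0, -1.0]]
force: [0.1, 0.2, 0.5]
opening: 0.408
grasp_force: 0.0
```

Run:
```python
from h import *
im,P=cloud('wrist'); cv2.imwrite('pics/w8.png',im); to_tool([.441,.271,.2],100)
z=P[...,2]
c=np.array([.4473,.2194]); ey=np.array([-.1754,.9845]); ex=np.array([.9845,.1754])
q=P[...,:2]-c; a=q@ey; b=q@ex
for nm,lo,hi in(('vial',.057,.066),('lens',.051,.0572)):
    m=((abs(b)<.046)&(abs(a)<.074)&(z>lo)&(z<hi)).astype(np.uint8); k,l,st,_=cv2.connectedComponentsWithStats(m)
    for i in range(1,k):
        if st[i,4]>40: s=l==i; print(nm,st[i],'x',np.round([b[s].min(),b[s].max()],4),'y',np.round([a[s].min(),a[s].max()],4),np.median(z[s]).round(4))
```

```text
t 28.1833 pos [0.4652 0.1329 0.246 ] yaw 100.0 shift [0.1401 0.0002 0.0461] turn 0.0 op 0.416 gf 0.0 F [-0.8 -0.1 -0.3]
vial [313  24  19  20 307] x [-0.0059  0.011 ] y [0.0417 0.0582] 0.0616
lens [ 301   71   39   41 1237] x [-0.0182  0.0193] y [-0.0196  0.0181] 0.0555
```

View pics/w8.png

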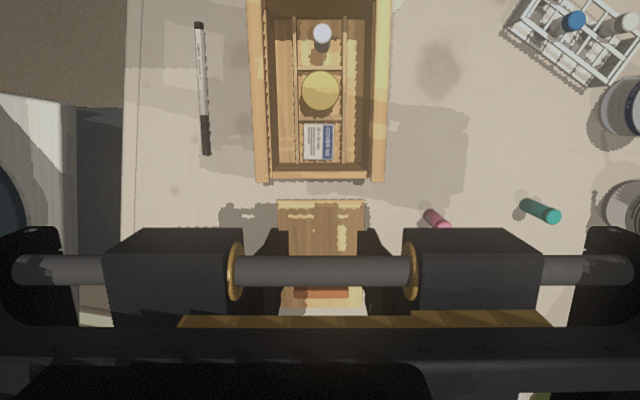

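The fresh vial stands upright in the +y bay (322,35), with its top at 62 mm. The lens case and cover box are undisturbed, and the lid lies flat.

```bash
python3 -c "
from rig import *
print(hand_in())"
```

```text
the job is handed in; nothing more can be done
None
```

The job is handed in after about 28 s of robot time. The lid is flat on the bench, the used vial is in the bin with the flap shut, and the fresh vial is upright in the +y bay. The verdict was not shown.

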